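# Lock off the fume damper with the slotted disc and bar

## Robot

A 6-joint arm with a two-finger parallel gripper is mounted at the origin on the work surface. World frame = base frame: x ahead of the robot, y to its left, z up, the work surface at z = 0. Lengths are in m, angles in rad, forces in N, time in s.
With the tool pointing down it reaches from about 0.425 to 0.925 m from the base axis. Payload 12.5 kg.
Tool frame: the origin (TCP) lies midway between the tips of the shut fingers; the grasp point (between the pads) lies 19 mm behind it; x points along the fingers, z is the direction in which the jaws open and shut, and the axes are right-handed (so a half turn about x gives the same grasp; the last joint's range is limited). The gripper opens to 85 mm and grips with 20 to 120 N. Pads are 22 mm wide; open, the fingers measure 114 mm over their backs; the gripper's body (76 mm by 85 mm) begins 54 mm behind the grasp point. The pads swing forward as they close: fully open they stand 13 mm farther back than shut.
Start: joints at [1.027, 0.491, 1.559, -0, 1.092, -0.106], TCP at [0.265, 0.566, 0.231] pointing down, gripper open.
Joint ranges: [-3.1, 3.1], [-0.84, 2.19], [0.05, 2.79], [-1.13, 4.28], [0.06, 2.93], [-2.69, 2.69]. Speed limits (rad/s): [2.22, 2.22, 2.79, 3.14, 3.14, 3.14].

## Interface

Orientations are given as a unit quaternion [w, x, y, z].
In Python, from plant import bot, vision gives the robot as it stands.
- The arm moves only by the tool apply_moves, never from a script. Its argument "targets" is a list of rows, each an object of numbers: "dx", "dy", "dz": the shift along the tool's x, y, z in mm; "turn": the turn about the tool's x in degrees; "fingers": the closure, from 0 (fully open) to 1 (shut). A call has 1 to 10 rows; each row shifts and turns the pose as measured when the row begins, along the tool's axes as they then stand; what a row does not reach is not made up. A row lasts 1/10 s, in which the tool goes at most 50 mm and 8.59 degrees, less where a joint would pass 70% of its speed; a pose out of reach is approached as far as the arm can. A call with a gripper value outside its range is refused whole. The fingers move at their own pace and stop on an object; the grip force is fixed at half the most. Time passes only in rows, so rows that do not move let the fingers close. It gives the time, the measured TCP pose, the force and the opening at its end, in the units of the state.
- bot.read_state(): the state, without advancing time (a new reading comes with each control period).
- vision.snapshot(name): name is "scene" or "top"; returns a dict with "img" (480x640x3 uint8, red, green, blue), "vertical_fov" (degrees; the focal length in pixels is half the picture's height over the tangent of half this angle, whatever the lens; pixels are square), "cx", "cy" (the principal point, pixels), "dist" ([k1, k2, p1, p2, k3] as OpenCV has them; the pictures are not rectified), "rvec" (rotation vector, rad) and "tvec" (3), from world to camera coordinates, as OpenCV has them. Camera axes: x right, y down, z forward; pixel columns grow to the right and rows downward; lengths in m; the calibration is good to about 2 mm. A picture is of the moment at which its call begins. There is no depth.
- bot.close_job(): hands the job in, once; it reports no verdict.
Trained networks look in a picture, given as the dict that the camera call returned (one of the last four; its "shot" number tells which), for a name from the list of things; names that differ only in an ending like _2 or _b are one class to them, and where a whole thing is asked for, a point or a joint stands for the part that bears it (a point fixed in the world has none). Each returns a list of dicts, best first, with "confidence" (0 to 1); they miss things now and then, are a little off and sometimes report something else, mostly with a low value. They report only what shows in the picture. A call takes as long as a camera call. They do not tell look-alikes from the thing itself.
- vision.find_in(picture, thing): "xyz" ([x, y, z] in m, in the coordinates of the camera as it stood for that picture, good to about 4 mm: the middle of the surface that is visible of it).
The state is a dict: "time": time; "joint_positions": joint angles; "joint_vel": joint speeds; "effort": joint torques, N m; "tcp_pos": TCP position; "tool_rot": TCP orientation; "force": force on the tool from outside, world axes, zero at the start; "ft_torque": the same for the moment, N m; "opening": finger opening in m.
Only numpy, scipy, OpenCV 4.12 (cv2) and the standard library are available. Lean on these libraries where they do the work, as an engineer would, in place of code of your own. Each camera call takes 0.05 s, during which the arm holds its last target. There are 200 camera calls.

## Task

Lock the bench fume damper: push the upright peg of the red disc round until the disc's slot lines up with the brass bar, then push the bar by its upright tab through the disc and under the bridge until its tip is home against the grey damper box. Only push with the fingers: do not grip or lift the bar or the disc, do not ram them, and leave everything else on the bench where it stands.

Things in the scene. Friction and masses are not known exactly. Their poses are not given: they have to be found in the camera images.
- damper_lock: The damper lock, fixed on the bench: aluminium base plate 420 x 100 x 12 mm. Origin: under the plate, on the disc's vertical axis, at bench height; x along the bar's push direction (towards the grey damper box and blue duct stub), y to the left of that, z up. All mm below are in this frame.
- channel (a point): The open U channel that holds the bar, x -200 to -43: this point is the middle of its floor (z 18). 13 wide between its side rails, 31 over them, rails to z 26.
- keeper (a point): Mouth of the keeper beyond the disc, at floor level: x 45 to 75, side walls to z 34, 16 wide inside, 32 outside, a small bridge across at x 52 to 60 with its top at z 38.
- box_face (a point): Front of the grey damper box at x 75, the bar's end stop. The box is 100 wide, top at z 62; on it the blue duct stub, flange 104 dia, centred at x 157, reaches z 117.
- lock_disc (a joint): Angle (rad) of the red slotted disc about its vertical axis, growing counter-clockwise from above. Disc 76 dia, top at z 32, a slot 16 wide right across it (floor z 17). 0: slot exactly along the bar; the bar enters within about 0.15. Starts at -1.2 to -0.5, so turn it counter-clockwise; NO stop at 0 (stops at -1.35 and 0.6). About 1 N at the peg turns it; it stays where left.
- disc_peg (a point): Centre of the top of the disc's upright steel peg: 12 dia, free from z 32 to z 60, on a red arm 62 mm from the disc's axis. With the disc at angle a it lies at 120 degrees + a from the lock's x axis.
- lock_bar: Loose brass bar, 130 mm long (x), 10 wide, 12 high with a rounded nose, about 0.2 kg. Origin: centre of its underside, x towards its nose. It lies in the channel with its nose 12 to 22 mm short of the disc; it slides with about 1 to 4 N, 125 to 135 mm to home. When home its tab stands 9 mm short of the disc's edge.
- bar_tip (a point): Foremost point of the bar's nose, at mid height. Home is 75 mm along x in the lock's frame (nose against the damper box).
- bar_tab (a point): Centre of the rear face of the bar's upright brass tab, where to push: the tab is 30 wide, 8 thick (its rear face is the bar's rear end), and stands from z 30 to z 52 mm above the bench; the point is at z 42.
- jar: white plastic jar with a black lid, 54 dia x 62 tall, stands beside the disc; loose, a bystander. Origin: centre of its underside
- firebrick: cream firebrick 114 x 64 x 58 mm, beside the bar channel; loose, a bystander. Origin: centre of its underside
- cup: small white plastic cup, 60 dia x 55 tall, near the tab end of the bar; loose, a bystander. Origin: centre of its underside
- glass_bowl: clear glass bowl, 124 dia x 55 tall; loose, a bystander. Origin: centre of its underside
- brush: brush with a handle, lying on the bench; loose, a bystander. Origin: under its middle
- wrench: steel wrench, lying on the bench; loose, a bystander. Origin: under its middle
- bench_block: steel bench block 75 x 75 x 22 mm; loose, a bystander. Origin: centre of its underside
There are look-alikes about, which are no part of the job. What is meant by the lock_bar is not pink or turquoise, and is the smaller of those in its own colour.

How it is judged:
By the outcome, as a careful person would: the job done as asked, in the order asked, and still so for the second after the job is handed in, with the robot touching nothing.
It also fails if it takes over 51 s, if anything falls off the work surface, if the arm or the gripper's body presses on something with over 40 N, if the wrist force passes 120 N, or if a joint passes its speed limit or range.

## Working session

There is one attempt and no reset: what is moved stays moved. The work goes in short steps, Python scripts to look and compute and a tool call to move; the robot and the scene stay as the last step left them, time stands still between calls to the robot, and variables do not carry over. Pictures are saved under pics/ and viewed, about 8 in all and at most 12, crops included, and the job is handed in when it is done.

Besides the shell and the picture viewer there is one more tool, called after "Call:" as name([rows], argument=value, ...), one row to a line, values as JSON. apply_moves: Moves the arm, as the interface text tells. Its arguments: {"type":"object","properties":{"targets":{"type":"array","items":{"type":"object","properties":{"dx":{"type":"number"},"dy":{"type":"number"},"dz":{"type":"number"},"turn":{"type":"number"},"fingers":{"type":"number"}}}}},"required":["targets"]}

```bash
mkdir -p pics; ls; cat > h.py <<'E'
import numpy as np, cv2
from plant import bot, vision
def K(s):
    f=240/np.tan(np.radians(s["vertical_fov"])/2)
    return np.array([[f,0,s["cx"]],[0,f,s["cy"]],[0,0,1.]])
def Rt(s): return cv2.Rodrigues(np.array(s["rvec"],float))[0],np.array(s["tvec"],float).ravel()
def w(s,c): R,t=Rt(s); return R.T@(np.array(c)-t)
def proj(s,P): return cv2.projectPoints(np.array(P,float).reshape(-1,3),np.array(s["rvec"],float),np.array(s["tvec"],float),K(s),np.array(s["dist"],float))[0].reshape(-1,2)
def ray(s,uv,z):
    R,t=Rt(s); n=cv2.undistortPoints(np.array(uv,float).reshape(-1,1,2),K(s),np.array(s["dist"],float)).reshape(-1,2)
    C=-R.T@t; out=[]
    for a in n:
        d=R.T@np.array([a[0],a[1],1]); out.append(C+d*(z-C[2])/d[2])
    return np.array(out)
def save(s,n,crop=None,k=1):
    im=s["img"][:,:,::-1]
    if crop: x0,y0,x1,y1=crop; im=im[y0:y1,x0:x1]
    cv2.imwrite("pics/"+n+".png",cv2.resize(im,None,fx=k,fy=k,interpolation=cv2.INTER_CUBIC))
E
python3 - <<'E'
from h import *
np.set_printoptions(precision=4,suppress=True)
for n in("scene","top"):
    s=vision.snapshot(n); save(s,n+"0")
    print(n, "cam", w(s,[0,0,0]))
    for t in("damper_lock","channel","keeper","box_face","lock_disc","disc_peg","lock_bar","bar_tip","bar_tab","jar","firebrick","cup"):
        for d in vision.find_in(s,t)[:3]:
            p=w(s,d["xyz"]); print(t,round(d["confidence"],2),p,proj(s,p)[0].round())
print(bot.read_state())
E
```

```text
pics
scene cam [1.2741 0.8258 0.8166]
damper_lock 0.87 [0.5841 0.178  0.0318] [349. 275.]
channel 0.65 [0.5836 0.1746 0.0312] [348. 274.]
keeper 0.82 [0.5843 0.1788 0.0345] [349. 274.]
keeper 0.34 [ 0.4044 -0.3222  0.02  ] [273. 182.]
box_face 0.91 [0.5865 0.1805 0.0325] [349. 275.]
lock_disc 0.92 [0.5585 0.0739 0.0337] [326. 251.]
lock_bar 0.92 [0.7362 0.2245 0.0163] [317. 322.]
lock_bar 0.84 [ 0.2974 -0.1529  0.0167] [334. 188.]
lock_bar 0.62 [0.343  0.0932 0.0076] [386. 228.]
bar_tip 0.89 [0.735  0.2262 0.0112] [318. 324.]
bar_tip 0.71 [0.3426 0.0906 0.0098] [386. 226.]
bar_tip 0.67 [ 0.5435 -0.094   0.0316] [287. 224.]
bar_tab 0.89 [0.733  0.2241 0.0112] [318. 323.]
bar_tab 0.74 [ 0.2999 -0.1518  0.0177] [334. 188.]
bar_tab 0.7 [ 0.5399 -0.0912  0.025 ] [288. 226.]
jar 0.7 [0.6825 0.0947 0.0442] [295. 275.]
firebrick 0.95 [ 0.6827 -0.06    0.0573] [253. 243.]
cup 0.8 [ 0.4387 -0.0428  0.0359] [327. 214.]
top cam [0.3472 0.0504 1.0314]
damper_lock 0.88 [0.5588 0.0887 0.0262] [289. 231.]
channel 0.74 [0.559  0.0925 0.0296] [288. 230.]
channel 0.67 [0.6638 0.0749 0.0606] [295. 180.]
[... 710 characters left out ...]
51 [0.376 0.102 0.011] [283. 315.]
jar 0.73 [0.6648 0.0738 0.0606] [296. 180.]
jar 0.28 [0.3261 0.3205 0.0054] [181. 339.]
firebrick 0.94 [ 0.6583 -0.0716  0.0576] [363. 183.]
cup 0.87 [ 0.4298 -0.0577  0.0103] [357. 290.]
{'time': 1.3, 'joint_positions': array([ 1.0274,  0.4909,  1.5589, -0.    ,  1.0917, -0.1056]), 'joint_vel': array([ 0.0009,  0.0011, -0.0014,  0.0029,  0.0009, -0.0001]), 'effort': array([  0.    , -61.8263, -26.1848,  -0.    ,   0.0003,   0.    ]), 'tcp_pos': array([0.265 , 0.5661, 0.2313]), 'tool_rot': array([ 0.5967, -0.3795,  0.5966,  0.3795]), 'force': array([ 0.5175, -0.5992, -0.1751]), 'ft_torque': array([ 0.0314, -0.0224,  0.0063]), 'opening': 0.08507067085184652}
```

```bash
python3 - <<'E'
import cv2
a=cv2.imread("pics/top0.png")[130:330,180:440]; cv2.imwrite("pics/top0c.png",cv2.resize(a,None,fx=3,fy=3,interpolation=cv2.INTER_CUBIC))
E
```

```text
(no output)
```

View pics/top0c.png

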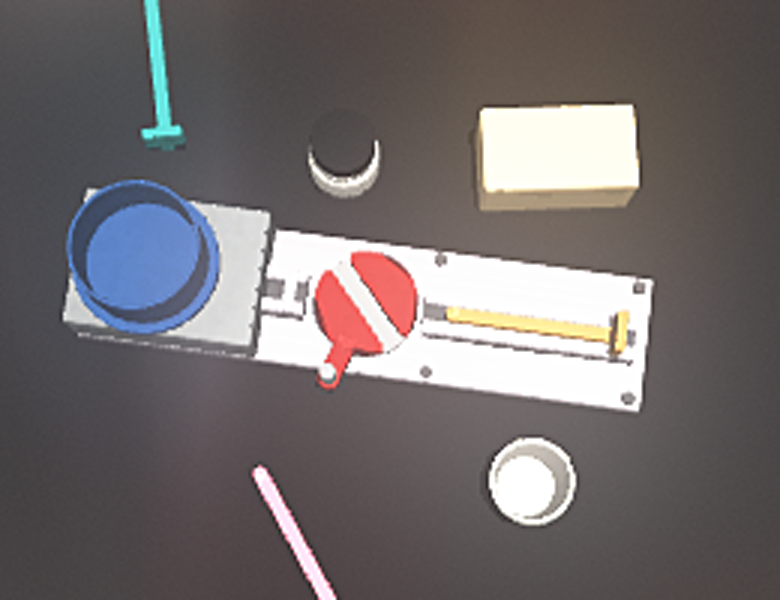

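View pics/scene0.png

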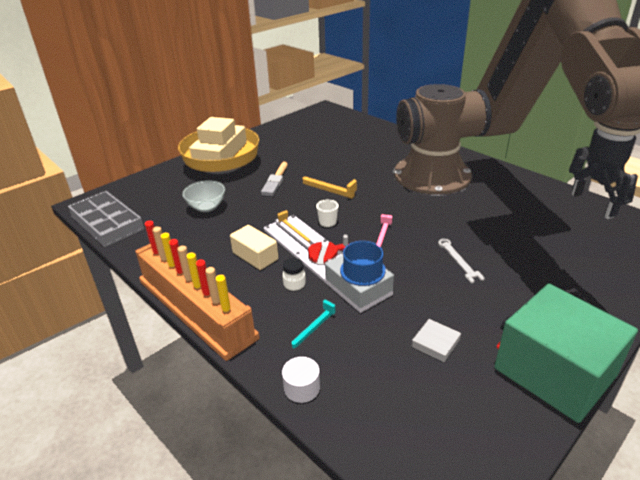

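```bash
cat > fit.py <<'E'
from h import *
from scipy.optimize import least_squares
def masks(s,lo=(0,0)):
    hsv=cv2.cvtColor(s["img"],cv2.COLOR_RGB2HSV); H,S,V=cv2.split(hsv)
    red=((H<6)|(H>174))&(S>140)&(V>90)
    brass=(H>14)&(H<28)&(S>110)&(V>110)
    return red,brass
def near(s,m,c,r):   # keep mask pixels whose bench point is within r of c
    v,u=np.nonzero(m); uv=np.c_[u,v].astype(float); P=ray(s,uv,.032)
    k=np.hypot(P[:,0]-c[0],P[:,1]-c[1])<r
    return uv[k]
E
python3 - <<'E'
from fit import *
np.set_printoptions(precision=4,suppress=True)
c0=np.array([.5557,.068])
for n in("top","scene"):
    s=vision.snapshot(n); save(s,n+"1"); red,br=masks(s)
    uv=near(s,red,c0,.085)
    P=ray(s,uv,.032)[:,:2]
    # outline: extreme points per direction, circle r=38 robust
    c=P.mean(0)
    for _ in range(5):
        a=np.arctan2(*(P-c).T[::-1]); r=np.hypot(*(P-c).T)
        E=[P[k][np.argmax(r[k])] for b in np.arange(-np.pi,np.pi,.12) if (k:=np.nonzero(np.abs(a-b)<.06)[0]).size]
        E=np.array(E); f=least_squares(lambda c:np.hypot(*(E-c).T)-.0375,c,loss="soft_l1",f_scale=.001); c=f.x
    q=P[np.hypot(*(P-c).T)>.044]
    print(n,"disc",c,"res",np.median(np.abs(f.fun)),"arm dir",np.degrees(np.arctan2(*(q.mean(0)-c)[::-1])),len(q))
    ub=near(s,br,c+[-.015,-.125],.085); Pb=ray(s,ub,.03)[:,:2]
    m=Pb.mean(0); w_,V=np.linalg.eigh(np.cov((Pb-m).T)); d=V[:,1]*np.sign(V[1,1])
    e=(Pb-m)@d
    print("bar",m,"dir",np.degrees(np.arctan2(d[1],d[0])),"ends",e.min(),e.max(),len(Pb))
    # slot (white in disc)
    hsv=cv2.cvtColor(s["img"],cv2.COLOR_RGB2HSV); us=near(s,(hsv[...,1]<90),c,.034); Ps=ray(s,us,.032)[:,:2]
    w2,V=np.linalg.eigh(np.cov((Ps-Ps.mean(0)).T)); print("slot dir",np.degrees(np.arctan2(V[1,1],V[0,1])),len(Ps),Ps.mean(0))
    if n=="top":
        px=lambda x,y:[180+x/3,130+y/3]
        A=ray(s,[px(654,280),px(640,411)],.012);print("plate end corners",A[:,:2],np.linalg.norm(A[1]-A[0]))
        B=ray(s,[px(654,280),px(278,229)],.012);print("edge dir",np.degrees(np.arctan2(*(B[1]-B[0])[1::-1])))
        A=ray(s,[px(271,212),px(254,350)],.062);print("box front top",A[:,:2],np.linalg.norm(A[1]-A[0]))
        print("peg top",ray(s,[px(328,373)],.06))
from scipy.spatial.transform import Rotation as R
q=bot.read_state()["tool_rot"]; print(R.from_quat(np.r_[q[1:],q[0]]).as_matrix())
E
```

```text
top disc [0.5573 0.0622] res 0.001127279912232812 arm dir 155.45961284770476 39
bar [ 0.537  -0.0738] dir 85.02346625462106 ends -0.053570923749910695 0.07630791103454578 60
slot dir -145.93440733050096 211 [0.5569 0.0615]
plate end corners [[ 0.5778 -0.1542]
 [ 0.4792 -0.1398]] 0.09962616305567693
edge dir 81.89800096056453
box front top [[0.6172 0.1286]
 [0.517  0.1393]] 0.10078402729875963
peg top [[0.5008 0.0875 0.06  ]]
scene disc [0.5602 0.0636] res 0.0024813132489357598 arm dir 143.81670797956986 36
bar [ 0.5365 -0.0861] dir 77.74468566815915 ends -0.06097459528833526 0.09421597384000156 144
slot dir -145.3158627782005 87 [0.5595 0.0631]
[[ 0.     -0.9057  0.4239]
 [ 0.      0.4239  0.9057]
 [-1.     -0.      0.0001]]
```

Call:
apply_moves([
  {"turn": 8.2, "fingers": 1},
  {"turn": 8.2, "fingers": 1},
  {"turn": 8.2, "fingers": 1},
  {"turn": 8.2, "fingers": 1},
  {"turn": 8.2, "fingers": 1},
  {"turn": 8.2, "fingers": 1},
  {"turn": 8.2, "fingers": 1},
  {"turn": 8.2, "fingers": 1},
  {"turn": 8.2, "fingers": 1},
])

```text
validation failed for argument at $.ta...
```

```bash
cat > rel.py <<'E'
from h import *
import sys
from scipy.spatial.transform import Rotation as Ro
psi=np.radians(82.2); O=np.array([.558,.0627,0]); ex=np.array([np.cos(psi),np.sin(psi),0]); ey=np.array([-ex[1],ex[0],0])
def L2w(x,y,z): return O+(x*ex+y*ey)/1000+np.array([0,0,z/1000])
def rel(st,goal=None):
    q=st["tool_rot"]; M=Ro.from_quat(np.r_[q[1:],q[0]]).as_matrix(); p=st["tcp_pos"]-O
    print("t",st["time"],"tcp lock mm",np.round([p@ex*1e3,p@ey*1e3,p[2]*1e3],1),"F",st["force"].round(1),"open",round(st["opening"],4))
    y=M[:,1]; z=M[:,2]; print("tool y yaw err deg",(np.degrees(np.arctan2(y[1],y[0]))-82.2).round(2), "x axis",M[:,0].round(3))
    if goal is not None: print("tool shift mm",(M.T@(L2w(*goal)-st["tcp_pos"])*1e3).round(1))
if __name__=="__main__":
    rel(bot.read_state(),[float(a) for a in sys.argv[1:4]] if len(sys.argv)>3 else None)
E
python3 rel.py 42 64 130
```

```text
t 1.4 tcp lock mm [458.9 358.7 231.3] F [ 0.8 -0.6 -0.5] open 0.0854
tool y yaw err deg 72.72 x axis [ 0.  0. -1.]
tool shift mm [ 101.3 -405.2 -310.6]
```

Call:
apply_moves([
  {"dx": 0, "dy": 0, "dz": 0, "turn": 8.1, "fingers": 1},
  {"dx": 0, "dy": 0, "dz": 0, "turn": 8.1, "fingers": 1},
  {"dx": 0, "dy": 0, "dz": 0, "turn": 8.1, "fingers": 1},
  {"dx": 0, "dy": 0, "dz": 0, "turn": 8.1, "fingers": 1},
  {"dx": 0, "dy": 0, "dz": 0, "turn": 8.1, "fingers": 1},
  {"dx": 0, "dy": 0, "dz": 0, "turn": 8.1, "fingers": 1},
  {"dx": 0, "dy": 0, "dz": 0, "turn": 8.1, "fingers": 1},
  {"dx": 0, "dy": 0, "dz": 0, "turn": 8.1, "fingers": 1},
  {"dx": 0, "dy": 0, "dz": 0, "turn": 8.1, "fingers": 1},
])

```text
time: 2.3
tcp_pos: [0.265, 0.5661, 0.2313]
tool_rot: [0.704, 0.066, 0.704, -0.066]
force: [-0.3, -0.9, 0.0]
opening: -0.0003
```

```bash
python3 rel.py 42 64 130
```

```text
t 2.3 tcp lock mm [458.9 358.6 231.3] F [-0.3 -0.9  0. ] open -0.0003
tool y yaw err deg -2.97 x axis [ 0.  0. -1.]
tool shift mm [ 101.3 -401.1  315.9]
```

Call:
apply_moves([
  {"dx": 0, "dy": -38, "dz": 30, "turn": 0, "fingers": 1},
  {"dx": 0, "dy": -38, "dz": 30, "turn": 0, "fingers": 1},
  {"dx": 0, "dy": -38, "dz": 30, "turn": 0, "fingers": 1},
  {"dx": 0, "dy": -38, "dz": 30, "turn": 0, "fingers": 1},
  {"dx": 0, "dy": -38, "dz": 30, "turn": 0, "fingers": 1},
  {"dx": 0, "dy": -38, "dz": 30, "turn": 0, "fingers": 1},
  {"dx": 0, "dy": -38, "dz": 30, "turn": 0, "fingers": 1},
  {"dx": 0, "dy": -38, "dz": 30, "turn": 0, "fingers": 1},
  {"dx": 0, "dy": -38, "dz": 30, "turn": 0, "fingers": 1},
  {"dx": 0, "dy": -10, "dz": 10, "turn": -3, "fingers": 1},
])

```text
time: 3.3
tcp_pos: [0.4774, 0.1552, 0.2314]
tool_rot: [0.707, 0.049, 0.704, -0.048]
force: [0.1, 0.1, -0.1]
opening: -0.0001
```

```bash
python3 rel.py 42 64 130
```

```text
t 3.3 tcp lock mm [ 80.7  92.4 231.4] F [ 0.1  0.1 -0.1] open -0.0001
tool y yaw err deg -0.05 x axis [ 0.004  0.002 -1.   ]
tool shift mm [101.4 -38.9  28.1]
```

Call:
apply_moves([
  {"dx": 0, "dy": -18, "dz": 14, "turn": 0, "fingers": 1},
  {"dx": 0, "dy": -17, "dz": 14, "turn": 0, "fingers": 1},
  {"dx": 40, "dy": 0, "dz": 0, "turn": 0, "fingers": 1},
  {"dx": 40, "dy": 0, "dz": 0, "turn": 0, "fingers": 1},
  {"dx": 35, "dy": 0, "dz": 0, "turn": 0, "fingers": 1},
  {"dx": 30, "dy": 0, "dz": 0, "turn": 0, "fingers": 1},
  {"dx": 10, "dy": 0, "dz": 0, "turn": 0, "fingers": 1},
])

```text
time: 4.0
tcp_pos: [0.5066, 0.1115, 0.0746]
tool_rot: [0.71, 0.051, 0.701, -0.049]
force: [-0.4, -0.2, 0.9]
opening: -0.0005
```

```bash
python3 rel.py 44 64 43; python3 - <<'E'
from rel import *
s=vision.snapshot("scene"); save(s,"s2",(240,170,440,320),4)
print(proj(s,bot.read_state()["tcp_pos"]), "peg pred",proj(s,L2w(17,60,60)))
E
```

```text
t 4.0 tcp lock mm [41.4 57.6 74.6] F [-0.4 -0.2  0.9] open -0.0005
tool y yaw err deg -0.32 x axis [ 0.014  0.003 -1.   ]
tool shift mm [31.6  2.4 -6.9]
[[350.92322049 235.3635015 ]] peg pred [[345.56834328 235.33123503]]
```

View pics/s2.png

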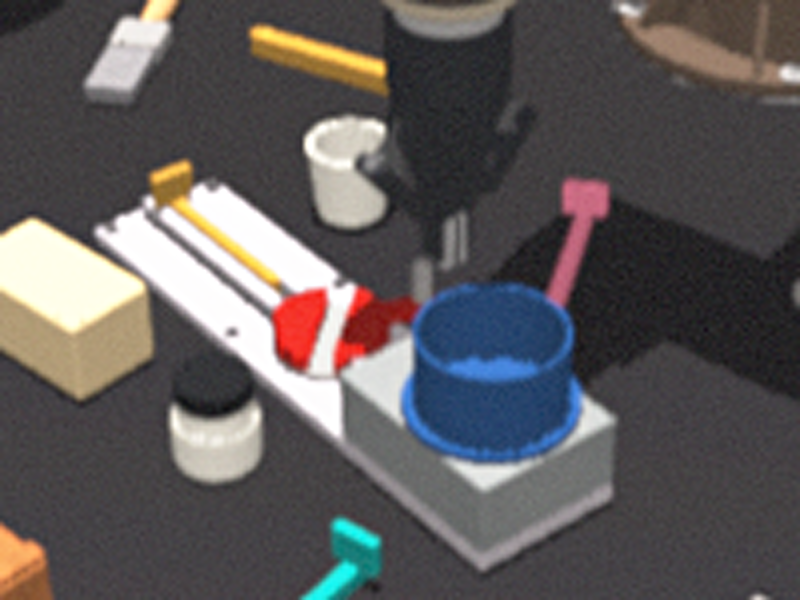

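Call:
apply_moves([
  {"dx": 16, "dy": 2, "dz": -3, "turn": 0, "fingers": 1},
  {"dx": 15, "dy": 0, "dz": 0, "turn": 0, "fingers": 1},
  {"dx": 0, "dy": -6, "dz": 0, "turn": 0, "fingers": 1},
  {"dx": 0, "dy": -6, "dz": 0, "turn": 0, "fingers": 1},
  {"dx": 0, "dy": -6, "dz": 0, "turn": 0, "fingers": 1},
])

```text
time: 4.55
tcp_pos: [0.5041, 0.0961, 0.0475]
tool_rot: [0.712, 0.051, 0.699, -0.048]
force: [-0.1, 2.0, -0.6]
opening: -0.0001
```

```bash
python3 rel.py -14 60 43
```

```text
t 4.55 tcp lock mm [25.8 57.9 47.5] F [-0.1  2.  -0.6] open -0.0001
tool y yaw err deg -0.24 x axis [ 0.019  0.004 -1.   ]
tool shift mm [  4.2 -39.8  -2. ]
```

Call:
apply_moves([
  {"dx": 2, "dy": -6, "dz": -1, "turn": 0, "fingers": 1},
  {"dx": 1, "dy": -6, "dz": -1, "turn": 0, "fingers": 1},
  {"dx": 0, "dy": -6, "dz": 0, "turn": 0, "fingers": 1},
  {"dx": 0, "dy": -6, "dz": 0, "turn": 0, "fingers": 1},
  {"dx": 0, "dy": -4, "dz": 0, "turn": 0, "fingers": 1},
  {"dx": 0, "dy": -3, "dz": 0, "turn": 0, "fingers": 1},
])

```text
time: 5.15
tcp_pos: [0.4992, 0.062, 0.0468]
tool_rot: [0.714, 0.052, 0.696, -0.048]
force: [1.2, 2.0, -0.6]
opening: 0.0
```

```bash
python3 rel.py -14 60 43
```

```text
t 5.15 tcp lock mm [-8.6 58.2 46.8] F [ 1.2  2.  -0.6] open 0.0
tool y yaw err deg -0.32 x axis [ 0.025  0.004 -1.   ]
tool shift mm [ 3.7 -5.4 -1.9]
```

Call:
apply_moves([
  {"dx": 0, "dy": -3, "dz": 0, "turn": 0, "fingers": 1},
  {"dx": 0, "dy": -2, "dz": 0, "turn": 0, "fingers": 1},
  {"dx": 0, "dy": 0, "dz": 0, "turn": 0, "fingers": 1},
])

```text
time: 5.45
tcp_pos: [0.4987, 0.0564, 0.0468]
tool_rot: [0.714, 0.052, 0.696, -0.048]
force: [0.5, 0.6, 0.3]
opening: -0.0001
```

```bash
python3 rel.py -14 60 43
```

```text
t 5.45 tcp lock mm [-14.3  57.9  46.8] F [0.5 0.6 0.3] open -0.0001
tool y yaw err deg -0.33 x axis [ 0.026  0.004 -1.   ]
tool shift mm [ 3.8  0.3 -2.2]
```

Back off from the peg, lift and swing clear to the tab end, then look at the slot.

Call:
apply_moves([
  {"dx": 0, "dy": 8, "dz": 0, "turn": 0, "fingers": 1},
  {"dx": -20, "dy": 4, "dz": 0, "turn": 0, "fingers": 1},
  {"dx": -35, "dy": 0, "dz": 0, "turn": 0, "fingers": 1},
  {"dx": -30, "dy": 0, "dz": 0, "turn": 0, "fingers": 1},
  {"dx": 0, "dy": -45, "dz": 10, "turn": 0, "fingers": 1},
  {"dx": 0, "dy": -45, "dz": 10, "turn": 0, "fingers": 1},
  {"dx": 0, "dy": -45, "dz": 10, "turn": 0, "fingers": 1},
  {"dx": 0, "dy": -45, "dz": 10, "turn": 0, "fingers": 1},
  {"dx": 0, "dy": -30, "dz": 10, "turn": 0, "fingers": 1},
  {"dx": 0, "dy": 0, "dz": 0, "turn": 0, "fingers": 1},
])

```text
time: 6.45
tcp_pos: [0.5185, -0.1478, 0.1347]
tool_rot: [0.713, 0.049, 0.698, -0.046]
force: [0.9, -0.0, -0.4]
opening: -0.0001
```

```bash
python3 rel.py -212 0 110; python3 - <<'E'
from fit import *
from rel import O,ex,ey,L2w
s=vision.snapshot("top"); save(s,"t3",(180,130,440,330),3)
c=O[:2]
hsv=cv2.cvtColor(s["img"],cv2.COLOR_RGB2HSV); us=near(s,(hsv[...,1]<90),c,.034); Ps=ray(s,us,.032)[:,:2]
w2,V=np.linalg.eigh(np.cov((Ps-Ps.mean(0)).T)); print("slot yaw-82.2",(np.degrees(np.arctan2(V[1,1],V[0,1]))-82.2)%180,len(Ps),w2)
s=vision.snapshot("scene"); save(s,"s3",(240,170,440,320),4)
for n,P in(("peg a=0",L2w(-31,53.7,60)),("tab",L2w(-185,0,52))): print(n,((proj(s,P)[0]-[240,170])*4).round())
E
```

```text
t 6.45 tcp lock mm [-213.9   10.5  134.7] F [ 0.9 -0.  -0.4] open -0.0001
tool y yaw err deg 0.14 x axis [ 0.021  0.002 -1.   ]
tool shift mm [24.9  1.7 10. ]
slot yaw-82.2 179.1921178958447 188 [1.54346097e-05 3.82426721e-04]
peg a=0 [368. 232.]
tab [171. 171.]
```

View pics/s3.png

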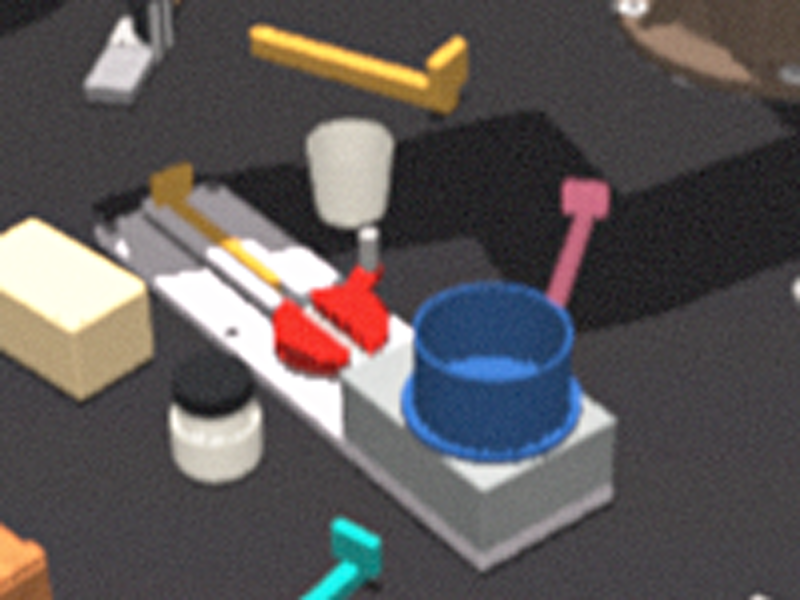

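View pics/t3.png

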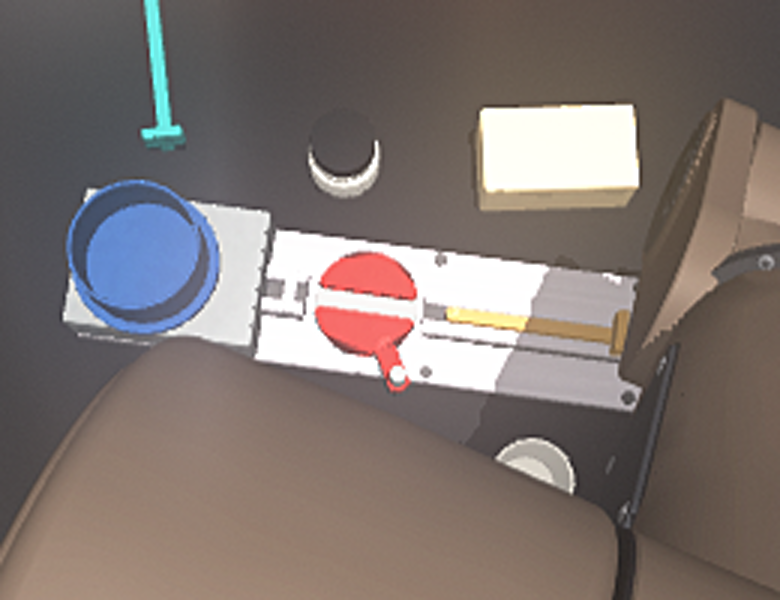

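Call:
apply_moves([
  {"dx": 25, "dy": 0, "dz": 10, "turn": 0, "fingers": 1},
  {"dx": 35, "dy": 0, "dz": 0, "turn": 0, "fingers": 1},
  {"dx": 25, "dy": 0, "dz": 0, "turn": 0, "fingers": 1},
  {"dx": 10, "dy": 0, "dz": 0, "turn": 0, "fingers": 1},
  {"dx": 2, "dy": 0, "dz": 0, "turn": 0, "fingers": 1},
])

```text
time: 7.05
tcp_pos: [0.5298, -0.1383, 0.036]
tool_rot: [0.712, 0.046, 0.699, -0.042]
force: [-0.5, 0.6, 1.0]
opening: 0.0005
```

```bash
python3 rel.py -200 0 38
```

```text
t 7.05 tcp lock mm [-203.     0.6   36. ] F [-0.5  0.6  1. ] open 0.0005
tool y yaw err deg 0.63 x axis [ 0.019  0.004 -1.   ]
tool shift mm [-1.9  3.   0.7]
```

Call:
apply_moves([
  {"dx": -1, "dy": 5, "dz": 0, "turn": 0, "fingers": 1},
  {"dx": 0, "dy": 5, "dz": 0, "turn": 0, "fingers": 1},
  {"dx": 0, "dy": 5, "dz": 0, "turn": 0, "fingers": 1},
  {"dx": 0, "dy": 5, "dz": 0, "turn": 0, "fingers": 1},
  {"dx": 0, "dy": 5, "dz": 0, "turn": 0, "fingers": 1},
])

```text
time: 7.55
tcp_pos: [0.5343, -0.1109, 0.0408]
tool_rot: [0.714, 0.045, 0.698, -0.042]
force: [-0.8, -1.3, -1.2]
opening: 0.0
```

```bash
python3 rel.py -66 0 38
```

```text
t 7.55 tcp lock mm [-175.2   -0.    40.8] F [-0.8 -1.3 -1.2] open 0.0
tool y yaw err deg 0.7 x axis [ 0.023  0.002 -1.   ]
tool shift mm [  3.4 109.2   1.2]
```

Call:
apply_moves([
  {"dx": 2, "dy": 5, "dz": 0, "turn": 0, "fingers": 1},
  {"dx": 1, "dy": 5, "dz": 0, "turn": 0, "fingers": 1},
  {"dx": 0, "dy": 5, "dz": 0, "turn": 0, "fingers": 1},
  {"dx": 0, "dy": 5, "dz": 0, "turn": 0, "fingers": 1},
  {"dx": 0, "dy": 5, "dz": 0, "turn": 0, "fingers": 1},
])

```text
time: 8.05
tcp_pos: [0.5382, -0.0842, 0.0385]
tool_rot: [0.714, 0.045, 0.697, -0.043]
force: [-0.5, -2.1, 0.7]
opening: 0.0001
```

```bash
python3 rel.py -66 0 38
```

```text
t 8.05 tcp lock mm [-148.3   -0.3   38.5] F [-0.5 -2.1  0.7] open 0.0001
tool y yaw err deg 0.69 x axis [ 0.025  0.001 -1.   ]
tool shift mm [ 0.9 82.2  0.6]
```

Call:
apply_moves([
  {"dx": 0, "dy": 5, "dz": 0, "turn": 0, "fingers": 1},
  {"dx": 0, "dy": 5, "dz": 0, "turn": 0, "fingers": 1},
  {"dx": 0, "dy": 5, "dz": 0, "turn": 0, "fingers": 1},
  {"dx": 0, "dy": 5, "dz": 0, "turn": 0, "fingers": 1},
  {"dx": 0, "dy": 5, "dz": 0, "turn": 0, "fingers": 1},
  {"dx": 0, "dy": 5, "dz": 0, "turn": 0, "fingers": 1},
  {"dx": 0, "dy": 5, "dz": 0, "turn": 0, "fingers": 1},
])

```text
time: 8.75
tcp_pos: [0.5428, -0.0463, 0.0386]
tool_rot: [0.714, 0.045, 0.697, -0.043]
force: [-0.1, -2.7, 1.0]
opening: -0.0002
```

```bash
python3 rel.py -66 0 38
```

```text
t 8.75 tcp lock mm [-110.1    0.3   38.6] F [-0.1 -2.7  1. ] open -0.0002
tool y yaw err deg 0.69 x axis [ 0.025  0.002 -1.   ]
tool shift mm [ 0.8 44.   0.8]
```

Steady at under 3 N; 44 mm to go.

Call:
apply_moves([
  {"dx": 0, "dy": 5, "dz": 0, "turn": 0, "fingers": 1},
  {"dx": 0, "dy": 5, "dz": 0, "turn": 0, "fingers": 1},
  {"dx": 0, "dy": 5, "dz": 0, "turn": 0, "fingers": 1},
  {"dx": 0, "dy": 5, "dz": 0, "turn": 0, "fingers": 1},
  {"dx": 0, "dy": 4, "dz": 0, "turn": 0, "fingers": 1},
  {"dx": 0, "dy": 3, "dz": 0, "turn": 0, "fingers": 1},
  {"dx": 0, "dy": 3, "dz": 0, "turn": 0, "fingers": 1},
])

```text
time: 9.45
tcp_pos: [0.5466, -0.0134, 0.0385]
tool_rot: [0.714, 0.045, 0.697, -0.043]
force: [-0.2, -1.4, -0.1]
opening: -0.0001
```

```bash
python3 rel.py -66 0 38
```

```text
t 9.45 tcp lock mm [-76.9   1.   38.5] F [-0.2 -1.4 -0.1] open -0.0001
tool y yaw err deg 0.71 x axis [ 0.024  0.002 -1.   ]
tool shift mm [ 0.6 10.9  1.1]
```

Call:
apply_moves([
  {"dx": 0, "dy": 2, "dz": 0, "turn": 0, "fingers": 1},
  {"dx": 0, "dy": 2, "dz": 0, "turn": 0, "fingers": 1},
  {"dx": 0, "dy": 2, "dz": 0, "turn": 0, "fingers": 1},
])

```text
time: 9.75
tcp_pos: [0.5473, -0.0069, 0.0385]
tool_rot: [0.714, 0.045, 0.697, -0.043]
force: [-0.3, -1.1, -0.0]
opening: -0.0003
```

```bash
python3 rel.py -66 0 38
```

```text
t 9.75 tcp lock mm [-70.4   1.2  38.5] F [-0.3 -1.1 -0. ] open -0.0003
tool y yaw err deg 0.71 x axis [ 0.024  0.002 -1.   ]
tool shift mm [0.5 4.4 1.2]
```

Call:
apply_moves([
  {"dx": 0, "dy": 2, "dz": 0, "turn": 0, "fingers": 1},
  {"dx": 0, "dy": 1.5, "dz": 0, "turn": 0, "fingers": 1},
])

```text
time: 9.95
tcp_pos: [0.5477, -0.0031, 0.0385]
tool_rot: [0.714, 0.045, 0.697, -0.043]
force: [-0.6, -3.6, -0.5]
opening: 0.0001
```

Call:
apply_moves([
  {"dx": 0, "dy": 1.5, "dz": 0, "turn": 0, "fingers": 1},
])

```text
time: 10.05
tcp_pos: [0.5479, -0.0026, 0.0386]
tool_rot: [0.714, 0.044, 0.697, -0.043]
force: [-3.6, -24.4, 2.8]
opening: -0.0003
```

```bash
python3 rel.py -66 0 38
```

```text
t 10.05 tcp lock mm [-66.1   1.1  38.6] F [ -3.6 -24.4   2.8] open -0.0003
tool y yaw err deg 0.75 x axis [ 0.024  0.001 -1.   ]
tool shift mm [0.6 0.  1.1]
```

The force rose at exactly the predicted home position (-66), so the bar is home. Retreat.

Call:
apply_moves([
  {"dx": 0, "dy": -3, "dz": 0, "turn": 0, "fingers": 1},
  {"dx": 0, "dy": -8, "dz": 0, "turn": 0, "fingers": 1},
  {"dx": 0, "dy": -10, "dz": 0, "turn": 0, "fingers": 1},
  {"dx": -25, "dy": -5, "dz": 0, "turn": 0, "fingers": 1},
  {"dx": -40, "dy": -5, "dz": 0, "turn": 0, "fingers": 1},
  {"dx": -40, "dy": -20, "dz": 0, "turn": 0, "fingers": 1},
  {"dx": 0, "dy": -40, "dz": 0, "turn": 0, "fingers": 1},
  {"dx": 0, "dy": -40, "dz": 0, "turn": 0, "fingers": 1},
  {"dx": 0, "dy": -20, "dz": 0, "turn": 0, "fingers": 1},
  {"dx": 0, "dy": 0, "dz": 0, "turn": 0, "fingers": 1},
])

```text
time: 11.05
tcp_pos: [0.5252, -0.1619, 0.1475]
tool_rot: [0.714, 0.044, 0.697, -0.043]
force: [-0.2, -0.5, -0.7]
opening: 0.0002
```

```bash
python3 - <<'E'
from rel import *
rel(bot.read_state())
s=vision.snapshot("top"); a=s; save(s,"t4",(180,130,440,330),3)
print("tab rear top home",(proj(s,L2w(-55,0,52))[0]-[180,130])*3)
s=vision.snapshot("scene"); save(s,"s4",(240,170,440,320),4)
print("tab rear top home",(proj(s,L2w(-55,0,52))[0]-[240,170])*4)
E
```

```text
t 11.05 tcp lock mm [-227.     2.   147.5] F [-0.2 -0.5 -0.7] open 0.0002
tool y yaw err deg 0.75 x axis [ 0.024 -0.    -1.   ]
tab rear top home [439.66507736 305.46486106]
tab rear top home [280.16738187 255.23253793]
```

View pics/t4.png

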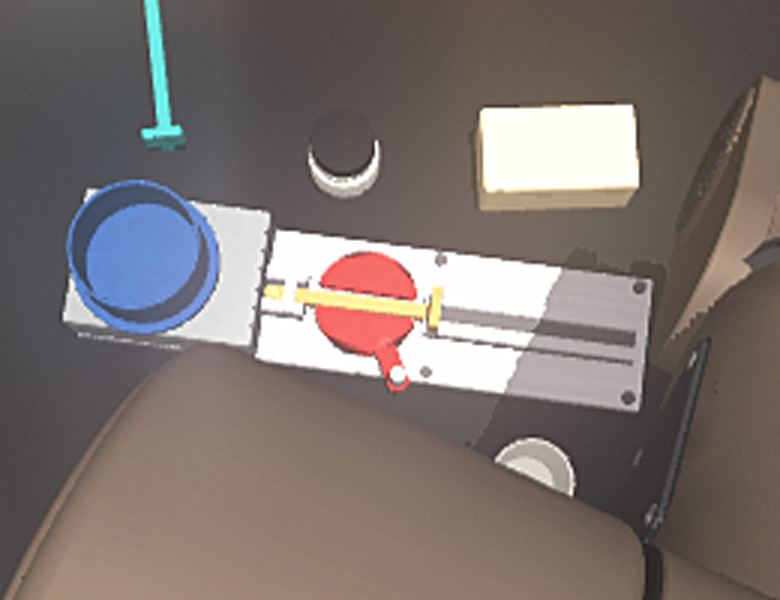

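View pics/s4.png

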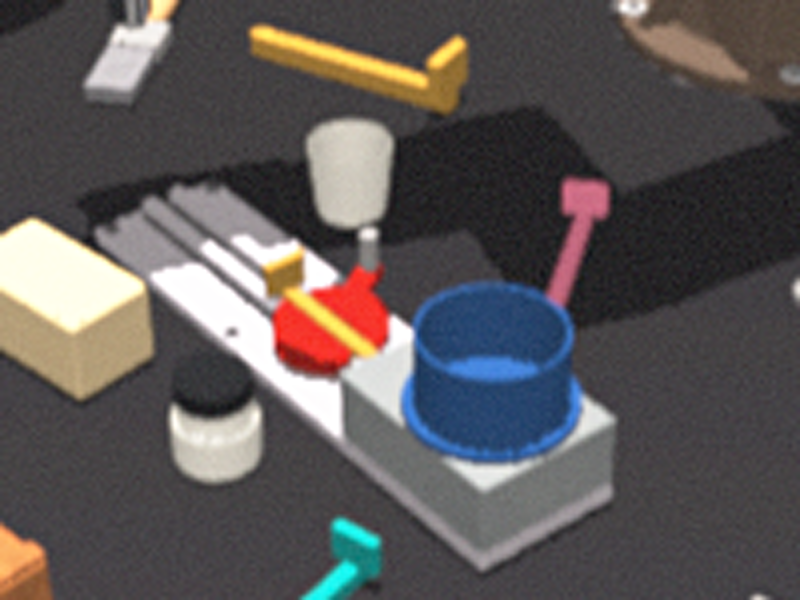

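The bar runs through the disc and under the bridge to the box. Its tab is at (437,308) in the top crop, against a predicted (440,305). The bystanders stand where they were and the arm is clear.

```bash
python3 -c "
from plant import bot
print(bot.close_job())"
```

```text
the job is handed in; nothing more can be done
None
```

The damper is locked and the job is handed in, at about 11 s on the robot's clock.

- **Disc:** with the fingers shut, I pushed the peg counter-clockwise from about -0.82 rad. The slot then measured within about 1° of the bar's line, and the peg stood where it should for angle 0. The force was about 2 N.
- **Bar:** I pushed the smaller brass bar, the one lying in the channel, by its tab at up to about 3 N. The force rose to about 25 N on the last 1.5 mm step, with the fingers exactly where I had predicted home to be. That was the firmest contact of the job.
- **Last checks:** both cameras show the bar through the disc and under the bridge, with its tab within about 2 mm of the home position. The bystanders in view have not moved, and the arm is clear with no contact force.

No check failed. The only disagreements were small row-to-row drifts of the arm: 3° over on the first turn, and up to 11 mm in position. None of them touched anything.

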